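# Show a welded plate's underside to the inspection camera

### The arm

A 6-joint arm with a two-finger parallel gripper is mounted at the origin on the work surface. World frame = base frame: x ahead of the robot, y to its left, z up, the work surface at z = 0. Lengths are in m, angles in rad, forces in N, time in s.
With the tool pointing down it reaches from about 0.35 to 0.8 m from the base axis. Payload 7.3 kg.
Tool frame: the origin (TCP) lies at the very end of the fingers, on their centre line; the grasp point (between the pads) lies 19 mm behind it; z points along the fingers, y is the direction in which the jaws open and shut (so a half turn about z gives the same grasp; the last joint's range is limited). The gripper opens to 85 mm and grips with 20 to 120 N. Pads are 22 mm wide; open, the fingers measure 114 mm over their backs; the gripper's body (76 mm by 85 mm) begins 54 mm behind the grasp point. The pads swing forward as they close: fully open they stand 13 mm farther back than shut.
Start: joints at [1.126, 0.342, 1.524, -0, 1.275, -0.146], TCP at [0.155, 0.502, 0.208] pointing down, gripper open.
Joint ranges: [-2.53, 2.53], [-0.77, 2.02], [0.04, 2.7], [-1, 4.14], [0.28, 2.66], [-3.11, 3.11]. Speed limits (rad/s): [2.57, 2.57, 3.14, 3.14, 3.14, 3.14].

### API

Orientations are given as a unit quaternion [w, x, y, z].
In Python, from bench import manip gives the robot as it stands.
- The arm moves only by the tool drive_tool, never from a script. Its argument "motion" is a list that holds one entry, the list of rows, each a list of 7 numbers: the shift along the tool's x, y, z in units of 50 mm (1.0 is 50 mm), then the turn, a rotation vector about the tool's x, y, z in units of 10 degrees (1.0 is 10 degrees), then the finger opening in mm, from 0 to 85.4. A call has 1 to 10 rows; each row shifts and turns the pose as measured when the row begins, along the tool's axes as they then stand; what a row does not reach is not made up. A row lasts 1/8 s, in which the tool goes at most 62.5 mm and 10.7 degrees, less where a joint would pass 70% of its speed; a pose out of reach is approached as far as the arm can. A call is refused whole if a number of a shift passes 1 or a number of a turn 1, either way. A call with a gripper value outside its range is refused whole. The fingers move at their own pace and stop on an object; the grip force is fixed at half the most. Time passes only in rows, so rows that do not move let the fingers close. It gives the time, the measured TCP pose, the force and the opening at its end, in the units of the state.
- manip.get_state(): the state, without advancing time (a new reading comes with each control period).
- manip.capture(name): name is "scene" or "top"; returns the picture (384x512x3 uint8, blue, green, red); there is no depth.
- manip.camera_model(name): a dict with "vfov" (degrees; the focal length in pixels is half the picture's height over the tangent of half this angle, whatever the lens; pixels are square), "cx", "cy" (the principal point, pixels), "origin" and "orientation" of the camera in the world. Camera axes: x right, y down, z forward; pixel columns grow to the right and rows downward; lengths in m; the calibration is good to about 2 mm. A picture is of the moment at which its call begins. camera_model takes no time and is no camera call.
- manip.job_done(): hands the job in, once; it reports no verdict.
The state is a dict: "t": time; "joint_positions": joint angles; "joint_velocities": joint speeds; "joint_efforts": joint torques, N m; "ee_pos": TCP position; "tcp_rot": TCP orientation; "wrist_force": force on the tool from outside, world axes, zero at the start; "ft_torque": the same for the moment, N m; "opening": opening from 0.0 (shut) to 1.0 (fully open).
Only numpy, scipy, OpenCV 4.12 (cv2) and the standard library are available. Lean on these libraries where they do the work, as an engineer would, in place of code of your own. Each camera call takes 0.05 s, during which the arm holds its last target. There are 200 camera calls.

### The job

Turn the fixture's clamp knob about a quarter turn anticlockwise to draw the sliding jaw off the welded round plate, then pick the plate up by its upright fin and show its flat underside to the inspection camera: centred on the lens, with the underside 120 mm from the glass, the underside square to the lens and the long edge of the fin level. Finish while still holding it there, still in the air; leave the jaw open, do not touch the camera, and do not disturb the other steel pieces on the table.

Things in the scene. Friction and masses are not known exactly. Their poses are not given: they have to be found in the camera images.
- weldment: Welded round plate: bare steel disc 96 mm across, 6 mm thick, with one upright steel fin (70 long, 8 thick, 50 mm high, top edge 56 mm above the underside) across its middle; about 0.56 kg. Starts in the fixture, fin up, turned up to 0.5 rad against the fixture. Origin: centre of the flat underside; x along the fin, y through its thickness, z towards the fin's top edge.
- fin_grip (a point): Point in the middle of the fin's length and thickness, 36 mm above the disc's underside (20 mm below the fin's top edge): where to pinch it. Axes as weldment.
- fixture: Clamping fixture fixed to the table: aluminium base 225 x 130 mm, 12 mm thick; the disc lies on it. Origin: on the table under the disc's seat; x points from knob to seat. Two stop pins (12 mm wide, 16 mm high) on the +x side of the disc, sliding jaw on the -x side; centred 115 mm from the seat along -x a grey block 50 x 60 mm, top 48 mm above the table, carries the knob.
- jaw (a joint): Sliding steel jaw, 44 mm wide, in m: 0 = clamped, its top lip reaching 8 mm over the disc's rim so that the disc cannot be lifted; grows as it draws back towards the knob, 0.016 at most. Driven only by the knob, 10 mm per rad. The lip is clear of the disc above about 0.0085.
- knob (a joint): Clamp knob on the grey block, in rad: 0 = clamped (start), grows as it turns anticlockwise seen from above, stops at 1.6. Stiff (about 0.1 N m), stays where it is left. Its black bar grip is 46 mm long, 16 mm thick, 28 mm high, from 58 to 86 mm above the table; at 0 the bar lies along the fixture's x axis.
- knob_grip (a point): On the knob's vertical axis, 75 mm above the table, in the middle of the bar grip. Its x axis runs along the bar and turns with it.
- camera: Mount of the inspection camera, bolted to the table: aluminium foot plate 100 x 100 mm with two cheeks. Origin: centre of the foot plate's underside; carries the camera head.
- camera_head: Black camera box with a round lens barrel 44 mm across, looking up, leaning 0.44 rad (25 degrees) from vertical to its mount's -x side (roughly to the robot). Origin: centre of the lens glass, 92 mm above the table; z out of the lens along its line of sight; y level. Wanted: disc underside centre at (0, 0, 0.120) in this frame, weldment z along this z, fin along this y, either way round.
- t_coupon: Bystander: T-shaped welded coupon, 90 x 50 mm foot, 51 mm high. Origin: centre of the underside.
- cross_piece: Bystander: small steel disc, 70 mm across, with a cross of two fins, 36 mm high. Origin: centre of the underside.
- tube_offcut: Bystander: lying square steel tube, 100 x 40 x 40 mm. Origin: centre of the underside.

How it is judged:
On the way, in this order (a step that is already met when the one before it is completed fails the run):
1. The jaw is drawn back clear of the disc by the knob, while the plate still lies in the fixture (value of joint jaw above 0.0085 m and distance of weldment from where it was at the start of the episode below 0.015 m), for 0.2 s.
2. The plate is lifted clear of the fixture in the fingers (height (world z) of weldment above 0.07 m and contact force between the fingers and weldment above 2 N), for 0.2 s.
At the end, for the whole second after the job is handed in: The plate is held still in the fingers alone, its underside centre within 16 mm of the lens axis on each crosswise axis and 104 to 136 mm from the glass, underside towards the lens and square to it within 0.17 rad, fin level within 0.17 rad, the jaw still drawn back at least 8 mm (x of weldment in the frame of camera_head between -0.016 and 0.016 m and y of weldment in the frame of camera_head between -0.016 and 0.016 m and z of weldment in the frame of camera_head between 0.104 and 0.136 m and z of fin_grip in the frame of camera_head above 0.125 m and angle between the z axis of weldment and the z axis of camera_head, either way round below 0.17 rad and angle between the x axis of weldment and the y axis of camera_head, either way round below 0.17 rad and height (world z) of weldment above 0.15 m and contact force between the fingers and weldment above 2 N and contact force between weldment and camera below 0.3 N and contact force between weldment and fixture below 0.3 N and linear speed of weldment below 0.02 m/s and angular speed of weldment below 0.15 rad/s and value of joint jaw above 0.008 m); the arm keeps its last pose, push and grip.
It fails at once if The camera is touched (contact force between camera and anything else above 1 N).
It fails at once if A bystander piece is moved more than 30 mm (distance of any of t_coupon, cross_piece, tube_offcut from where it was at the start of the episode above 0.03 m).
It also fails if it takes over 51 s, if anything falls off the work surface, if the arm or the gripper's body presses on something with over 40 N, if the wrist force passes 120 N, or if a joint passes its speed limit or range.

## Working session

There is one attempt and no reset: what is moved stays moved. The work goes in short steps, Python scripts to look and compute and a tool call to move; the robot and the scene stay as the last step left them, time stands still between calls to the robot, and variables do not carry over. Pictures are saved under pics/ and viewed, about 8 in all and at most 12, crops included, and the job is handed in when it is done.

Besides the shell and the picture viewer there is one more tool, called by a JSON object that holds its "method" and its "body". drive_tool: Moves the arm, as the interface text tells. Its arguments: {"type":"object","properties":{"motion":{"type":"array","items":{"type":"array","items":{"type":"array","items":{"type":"number"}}}}},"required":["motion"]}

```bash
mkdir -p pics; python3 - <<'E'
from bench import manip
import cv2
for n in("scene","top"):
    cv2.imwrite(f"pics/{n}0.png",manip.capture(n)); print(n,manip.camera_model(n))
print(manip.get_state())
E
```

```text
scene {'vfov': 51.48525070858993, 'cx': 253.31293549949254, 'cy': 194.33350861960594, 'origin': array([ 1.33398211, -0.32236068,  1.36317204]), 'orientation': array([-0.23231139,  0.80850769,  0.51923242, -0.15081256])}
top {'vfov': 55.70797497912149, 'cx': 254.713102219349, 'cy': 195.21812153949017, 'origin': array([0.45375594, 0.00942937, 1.20925935]), 'orientation': array([-0.05446968,  0.71031398, -0.70058189,  0.04089165])}
{'t': 0.1, 'joint_positions': array([ 1.12602032e+00,  3.42640489e-01,  1.52488078e+00, -2.80325316e-05,
        1.27542935e+00, -1.46018389e-01]), 'joint_velocities': array([-0.0006258 , -0.00210201, -0.0035833 ,  0.00038133, -0.00082527,
        0.00012649]), 'joint_efforts': array([ 1.43584435e-03, -4.34457707e+01, -2.46490932e+01, -2.49234226e-04,
        4.80156057e-03, -1.94792833e-06]), 'ee_pos': array([0.15435602, 0.50139772, 0.20701622]), 'tcp_rot': array([-1.84840204e-04,  1.48819812e-01,  9.88864097e-01, -6.53478817e-04]), 'wrist_force': array([ 0.64954525,  0.7695202 , -0.03312305]), 'ft_torque': array([-0.02980147, -0.00112787,  0.00317157]), 'opening': 0.998893022820331}
```

View pics/top0.png

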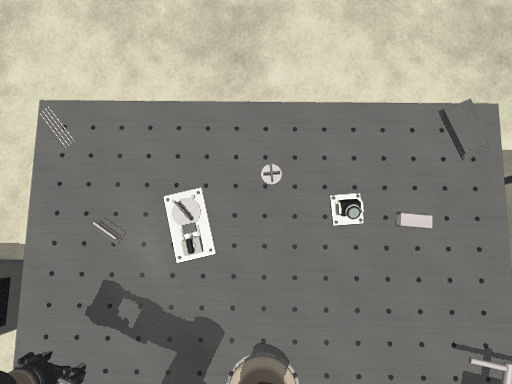

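View pics/scene0.png

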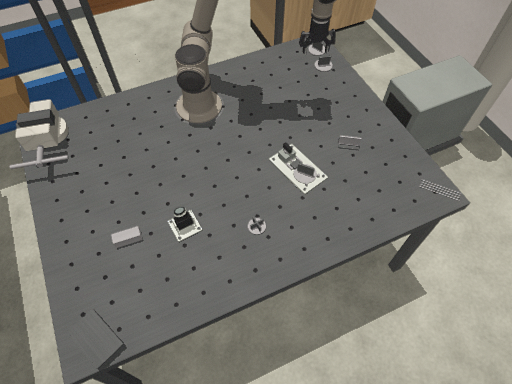

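```bash
python3 - <<'E'
import cv2,numpy as np
t=cv2.imread("pics/top0.png");s=cv2.imread("pics/scene0.png")
f=lambda im,x,y,w,h,k:cv2.resize(im[y:y+h,x:x+w],None,fx=k,fy=k,interpolation=cv2.INTER_CUBIC)
a=f(t,155,180,66,88,6);b=f(t,320,180,56,56,6); 
c=np.zeros((528,396+336,3),np.uint8);c[:, :396]=a;c[:336,396:]=b
cv2.imwrite("pics/c1.png",c)
a=f(s,260,135,75,65,6);b=f(s,155,195,55,50,6)
c=np.zeros((390,450+330,3),np.uint8);c[:, :450]=a;c[:300,450:]=b
cv2.imwrite("pics/c2.png",c)
E
```

```text
(no output)
```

View pics/c1.png

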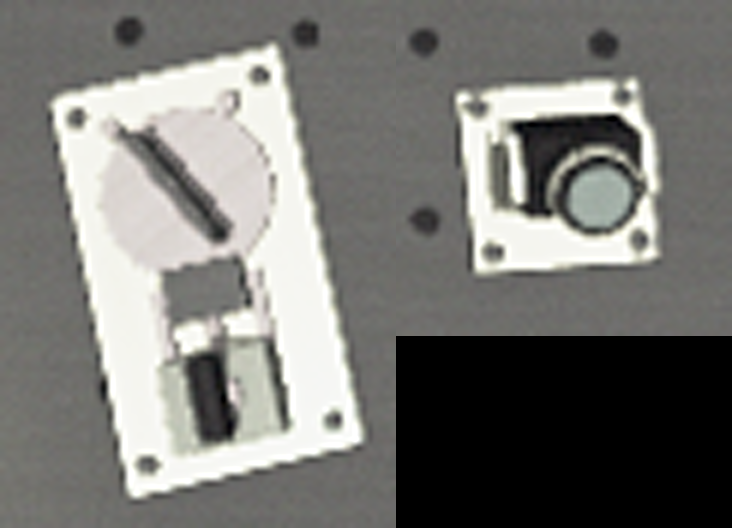

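View pics/c2.png

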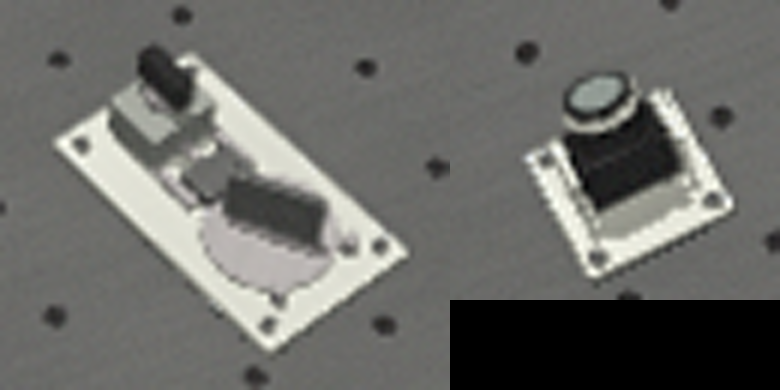

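```bash
cat > h.py <<'E'
import numpy as np,cv2
from scipy.spatial.transform import Rotation as R
from scipy.optimize import least_squares
from bench import manip
C={n:manip.camera_model(n) for n in("top","scene")}
def proj(n,P):
    m=C[n];f=192/np.tan(np.radians(m["vfov"])/2);q=m["orientation"]
    p=R.from_quat(np.r_[q[1:],q[0]]).inv().apply(np.atleast_2d(P)-m["origin"])
    return p[:,:2]/p[:,2:]*f+[m["cx"],m["cy"]]
def px(l,o): return (np.array(l,float)+.5)/6-.5+o
def T(v,P):
    c,s=np.cos(v[2]),np.sin(v[2]);P=np.atleast_2d(np.array(P,float))
    return np.c_[v[0]+c*P[:,0]-s*P[:,1],v[1]+s*P[:,0]+c*P[:,1],P[:,2]]
E
cat > loc.py <<'E'
from h import *
h=lambda x,y,z:[[-x,y,z],[-x,-y,z],[x,-y,z],[x,y,z]]
tp=px([(130,497),(364,440),(277,45),(50,100)],[155,180])
sc=px([(192,55),(55,142),(270,350),(407,252)],[260,135])
base=np.array(h(.1125,.065,.012))
dt=px([(187,188)],[155,180])
def ff(v):
    B=T(v,base+[v[3],0,0])
    return np.r_[proj("top",B)-tp,proj("scene",B)-sc,proj("top",T(v,[0,0,.018]))-dt].ravel()
r=least_squares(ff,[.5,.25,.2,-.05],loss="soft_l1");print("fixture",r.x,r.fun.round(1));v=r.x
tp2=px([(457-396,93),(635-396,78),(658-396,258),(475-396,272)],[320,180])
sc2=px([(732-450,207),(590-450,277),(527-450,158),(660-450,92)],[155,195])
# order top: far-left(+x+y), far-right(+x,-y), near-right, near-left
def fc(c):
    B=T(c,[[.05,.05,c[3]],[.05,-.05,c[3]],[-.05,-.05,c[3]],[-.05,.05,c[3]]])
    # scene order: +x+y,+x-y,-x-y,-x+y
    return np.r_[proj("top",B)-tp2,proj("scene",B)-sc2].ravel()
r=least_squares(fc,[.5,-.2,0,.01]);print("cam",r.x,r.fun.round(1));c=r.x
lt=px([(600-396,195)],[320,180]);ls=px([(600-450,97)],[155,195])
r=least_squares(lambda p:np.r_[proj("top",p)-lt,proj("scene",p)-ls].ravel(),[.5,-.2,.09]);print("lens",r.x,r.fun.round(2))
r2=least_squares(lambda p:np.r_[proj("top",[*p,.092])-lt,proj("scene",[*p,.092])-ls].ravel(),[.5,-.2]);print("lens92",r2.x,r2.fun.round(2))
i=T([0,0,-c[2]],r2.x.tolist()+[0])-T([0,0,-c[2]],[c[0],c[1],0]);print("lens in mount",i)
im={n:cv2.imread(f"pics/{n}0.png") for n in C};K=6
def box(n,I,o,v,x,y,z0,z1,dx,col):
    for z in(z0,z1):
        p=proj(n,T(v,np.array(h(x,y,z))+[dx,0,0]));p=((p-o+.5)*K-.5).astype(int);cv2.polylines(I,[p],True,col,1)
out=np.zeros((528,396+450,3),np.uint8)
for n,o,w,hh,x0 in(("top",(155,180),66,88,0),("scene",(260,135),75,65,396)):
    I=cv2.resize(im[n][o[1]:o[1]+hh,o[0]:o[0]+w],None,fx=K,fy=K,interpolation=cv2.INTER_CUBIC);o=np.array(o)
    box(n,I,o,v,.1125,.065,.012,.012,v[3],(0,0,255))
    box(n,I,o,v,.023,.008,.058,.086,-.115,(0,255,0))
    a=np.linspace(0,6.28,60);p=proj(n,T(v,np.c_[.048*np.cos(a),.048*np.sin(a),a*0+.018]));cv2.polylines(I,[((p-o+.5)*K).astype(int)],True,(255,0,0),1)
    for yw,col in((.4,(0,165,255)),):
        box(n,I,o,[v[0],v[1],v[2]+yw],.035,.004,.018,.068,0,col)
    out[:I.shape[0],x0:x0+I.shape[1]]=I
cv2.imwrite("pics/o1.png",cv2.resize(out,(800,499)))
E
python3 loc.py
```

```text
fixture [ 0.56001023  0.26145261  0.24707549 -0.04485235] [-0.   0.2 -0.1  0.4 -0.1 -0.  -0.2 -0.3 -0.3 -0.1 -0.3  0.3 -0.2  0.6
  0.2  0.2 -0.3  0.1]
cam [ 0.57493323 -0.26974841  0.10014292  0.01008916] [-0.1  0.1  0.3 -0.   0.3  0.1  0.3  0.3  0.4  0.1  0.   0.5 -0.3 -0.
  1.  -0.4]
lens [ 0.55720962 -0.27097104  0.09292248] [-0.32 -0.13 -0.42 -0.03]
lens92 [ 0.55707466 -0.27109019] [-0.36 -0.06 -0.42  0.08]
lens in mount [[-0.01790325  0.00045037  0.        ]]
```

View pics/o1.png

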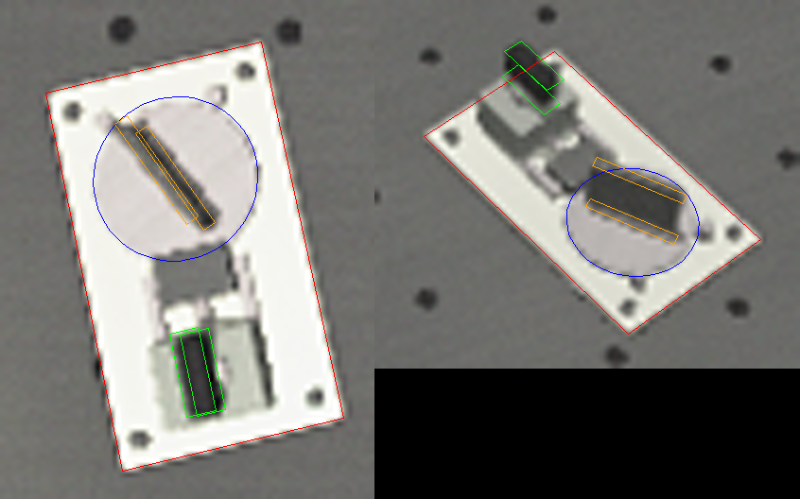

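```bash
cat > fit.py <<'E'
from h import *
from scipy.optimize import minimize
im={n:cv2.GaussianBlur(cv2.cvtColor(cv2.resize(cv2.imread(f"pics/{n}0.png"),None,fx=8,fy=8,interpolation=cv2.INTER_CUBIC),6),(5,5),0) for n in C}
def fit(v0,x,y,z0,z1,th,m):
    P=[[a*x,b*y,z] for a in(-1,1) for b in(-1,1) for z in(z0,z1)]
    def hull(n,v,g=0):
        M=np.zeros_like(im[n]);Q=np.array(P);Q[:,:2]+=g*np.sign(Q[:,:2])
        p=((proj(n,T(v,Q))+.5)*8-.5).astype(np.float32);cv2.fillConvexPoly(M,np.round(cv2.convexHull(p)*16).astype(np.int32),1,shift=4);return M>0
    W={n:hull(n,v0,m) for n in C};D={n:(im[n]<th)&W[n] for n in C}
    def iou(v,ns): return -sum((hull(n,v)&D[n]).sum()/(hull(n,v)|D[n]).sum() for n in ns)
    for ns in(("top",),("scene",),("top","scene")):
        s=[[0,0,0],[.004,0,0],[0,.004,0],[0,0,.15]]
        r=minimize(iou,v0,args=(ns,),method="Nelder-Mead",options=dict(initial_simplex=np.array(v0)+s));print(ns,r.x.round(4),round(r.fun,3))
v=[.56,.2615,.247]
k=T(v,[-.115,0,0])[0];print("knob pred",k)
for th in(70,90):fit([k[0],k[1],.247],.023,.008,.058,.086,th,.006)
for th in(110,140):fit([.56,.2615,.65],.035,.004,.018,.068,th,.008)
E
python3 fit.py
```

```text
knob pred [0.44849022 0.23338295 0.        ]
('top',) [0.4478 0.2315 0.1766] -0.736
('scene',) [0.4428 0.2337 0.0325] -0.746
('top', 'scene') [0.4467 0.2327 0.1585] -1.451
('top',) [0.4469 0.2321 0.2365] -0.827
('scene',) [0.4434 0.2336 0.152 ] -0.84
('top', 'scene') [0.4464 0.2326 0.1409] -1.615
('top',) [0.561  0.2596 0.7566] -0.691
('scene',) [0.5553 0.2606 0.617 ] -0.831
('top', 'scene') [0.5586 0.258  0.7397] -1.471
('top',) [0.5608 0.2603 0.705 ] -0.814
('scene',) [0.557  0.2608 0.6662] -0.827
('top', 'scene') [0.5595 0.2599 0.7233] -1.611
```

```bash
cat >> h.py <<'E'
def cur():
    s=manip.get_state();q=s["tcp_rot"];return s,R.from_quat(np.r_[q[1:],q[0]])
def down(psi): # tool y at yaw psi (deg), z down
    a=np.radians(psi);y=np.array([np.cos(a),np.sin(a),0]);z=np.array([0,0,-1.]);return R.from_matrix(np.c_[np.cross(y,z),y,z])
def goto(p,Rt):
    s,Rc=cur();w=(Rc.inv()*Rt).as_rotvec(degrees=True)/10
    d=np.array(p)-s["ee_pos"]
    print("t",s["t"],"j",s["joint_positions"].round(2),"F",s["wrist_force"].round(1),"open",round(s["opening"]*85.4,1),"pos",s["ee_pos"].round(4))
    print("turn units",w.round(3),"shift now-axes",(Rc.inv().apply(d)/.05).round(3),"shift after-turn axes",(Rt.inv().apply(d)/.05).round(3))
K=(.4475,.2325)
E
python3 -c "
from h import *
goto([*K,.15],down(104))"
```

```text
t 0.1 j [ 1.13  0.34  1.52 -0.    1.28 -0.15] F [ 0.6  0.8 -0. ] open 85.3 pos [0.1544 0.5014 0.207 ]
turn units [-7.000e-03 -3.000e-03 -3.112e+00] shift now-axes [-7.186 -3.413  1.144] shift after-turn axes [-4.388 -6.637  1.14 ]
```

{"method": "drive_tool", "body": {"motion": [[[0,0,0,0,0,-0.8,85],[0,0,0,0,0,-0.8,85],[0,0,0,0,0,-0.8,85],[0,0,0,0,0,-0.7,85],[-0.8,-1,0,0,0,0,85],[-0.8,-1,0,0,0,0,85],[-0.7,-1,0,0,0,0,85],[-0.7,-1,0.2,0,0,0,85],[-0.7,-1,0.2,0,0,0,85],[-0.7,-1,0.2,0,0,0,85]]]}}

```text
t: 1.35
ee_pos: [0.4452, 0.267, 0.1742]
tcp_rot: [-0.002, -0.135, 0.991, -0.002]
wrist_force: [0.2, 1.6, 0.8]
opening: 0.994
```

```bash
python3 -c "
from h import *
goto([*K,.12],down(104))"
```

```text
t 1.35 j [ 0.39  0.36  1.59 -0.    1.19 -1.45] F [0.2 1.6 0.8] open 84.8 pos [0.4452 0.267  0.1742]
turn units [-0.021 -0.023  0.15 ] shift now-axes [ 0.135 -0.674  1.087] shift after-turn axes [ 0.122 -0.681  1.084]
```

{"method": "drive_tool", "body": {"motion": [[[0.1,-0.7,0.5,0,0,0.15,85],[0,0,0.5,0,0,0,85],[0,0,0,0,0,0,85],[0,0,0,0,0,0,85]]]}}

```text
t: 1.85
ee_pos: [0.4525, 0.2269, 0.122]
tcp_rot: [-0.003, -0.118, 0.993, -0.003]
wrist_force: [-0.4, 0.4, 0.4]
opening: 0.99
```

```bash
python3 -c "
from h import *
goto([*K,.06],down(104))
cv2.imwrite('pics/s1.png',cv2.resize(manip.capture('scene')[90:210,220:380],None,fx=4,fy=4,interpolation=2))"
```

```text
t 1.85 j [ 0.32  0.4   1.69 -0.    1.05 -1.49] F [-0.4  0.4  0.4] open 84.6 pos [0.4525 0.2269 0.122 ]
turn units [-0.026 -0.034 -0.044] shift now-axes [0.063 0.139 1.24 ] shift after-turn axes [0.069 0.134 1.241]
```

View pics/s1.png

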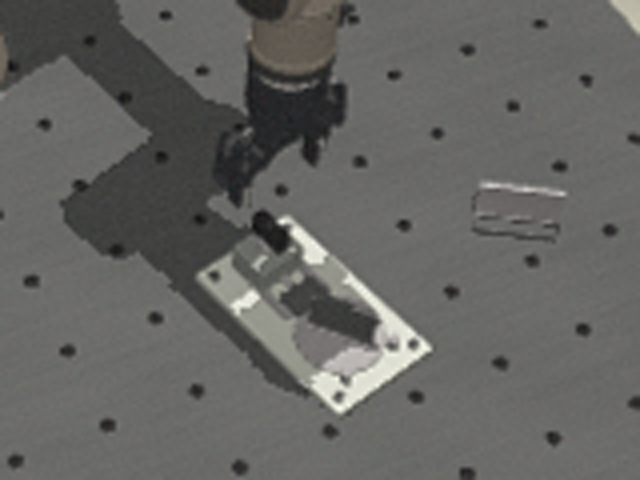

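The two fingers (crop 235,180 and 312,150) straddle the knob bar (270,232), so I can go down.

{"method": "drive_tool", "body": {"motion": [[[0.06,0.14,0.3,0,0,0,85],[0,0,0.3,0,0,0,85],[0,0,0.3,0,0,0,85],[0,0,0.3,0,0,0,85],[0,0,0,0,0,0,85],[0,0,0,0,0,0,85]]]}}

```text
t: 2.65
ee_pos: [0.4499, 0.2357, 0.0639]
tcp_rot: [0.002, -0.121, 0.993, -0.002]
wrist_force: [0.4, -0.3, 0.6]
opening: 0.996
```

```bash
python3 -c "
from h import *
goto([*K,.06],down(104))"
```

```text
t 2.65 j [ 0.33  0.48  1.76 -0.01  0.9  -1.48] F [ 0.4 -0.3  0.6] open 85.0 pos [0.4499 0.2357 0.0639]
turn units [-0.023  0.015 -0.013] shift now-axes [ 0.062 -0.051  0.078] shift after-turn axes [ 0.062 -0.051  0.078]
```

Close on the knob bar.

{"method": "drive_tool", "body": {"motion": [[[0.05,-0.05,0.05,0,0,0,40],[0,0,0,0,0,0,10],[0,0,0,0,0,0,10],[0,0,0,0,0,0,10],[0,0,0,0,0,0,10],[0,0,0,0,0,0,10]]]}}

```text
t: 3.4
ee_pos: [0.449, 0.2328, 0.0628]
tcp_rot: [0.003, -0.121, 0.993, -0.002]
wrist_force: [0.3, 0.2, 0.6]
opening: 0.112
```

```bash
python3 -c "
from h import *
goto([*K,.06],down(104))"
```

```text
t 3.4 j [ 0.33  0.47  1.77 -0.01  0.89 -1.48] F [0.3 0.2 0.6] open 9.6 pos [0.449  0.2328 0.0628]
turn units [-0.022  0.033 -0.012] shift now-axes [0.03  0.002 0.057] shift after-turn axes [0.03  0.001 0.057]
```

{"method": "drive_tool", "body": {"motion": [[[0,0,0,0,0,0,0],[0,0,0,0,0,0,0],[0,0,0,0,0,0,0]]]}}

```text
t: 3.78
ee_pos: [0.4489, 0.2328, 0.0628]
tcp_rot: [0.003, -0.121, 0.993, -0.002]
wrist_force: [-0.1, 0.3, 0.4]
opening: 0.0
```

```bash
python3 -c "
from h import *
a=manip.capture('scene')[120:200,230:330];b=manip.capture('top')[180:268,155:221]
a=cv2.resize(a,(500,400),interpolation=2);b=cv2.resize(b,(300,400),interpolation=2)
cv2.imwrite('pics/s2.png',np.hstack([a,b]))"
```

```text
(no output)
```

View pics/s2.png

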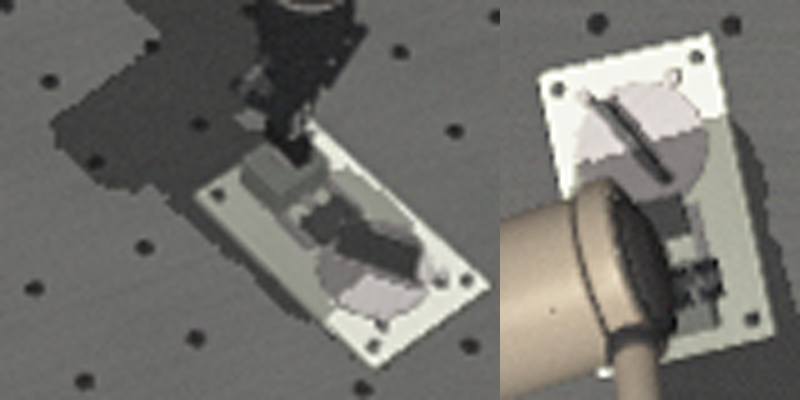

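```bash
python3 -c "
from h import *
s,Rc=cur();print(s['ee_pos'],Rc.as_matrix().round(3).tolist())
I=manip.capture('scene');o=np.array([265,115]);k=10
J=cv2.resize(I[115:170,265:320],None,fx=k,fy=k,interpolation=2);J0=J.copy()
def m(P,c):
    for p in proj('scene',P): cv2.circle(J,tuple(((p-o+.5)*k).astype(int).tolist()),3,c,-1)
m(s['ee_pos'],(0,0,255)); m(s['ee_pos']-.1*Rc.as_matrix()[:,2],(0,0,255))
m(T([*K,.247],[[a*.023,b*.008,z] for a in(-1,1) for b in(-1,1) for z in(.058,.086)]),(0,255,0))
cv2.imwrite('pics/s3.png',cv2.resize(np.hstack([J0,J]),(800,400)))"
```

```text
[0.44892068 0.23279205 0.06279401] [[-0.971, -0.24, 0.006], [-0.24, 0.971, -0.002], [-0.006, -0.004, -1.0]]
```

View pics/s3.png

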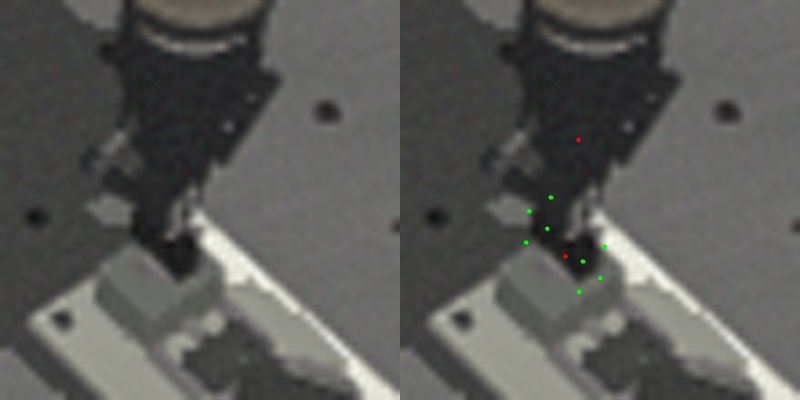

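{"method": "drive_tool", "body": {"motion": [[[0,0,0,0,0,-0.8,0],[0,0,0,0,0,-0.8,0],[0,0,0,0,0,-0.8,0]]]}}

```text
t: 4.3
ee_pos: [0.4489, 0.2328, 0.0628]
tcp_rot: [0.003, -0.33, 0.944, -0.002]
wrist_force: [0.3, 0.3, 0.5]
opening: 0.003
```

```bash
python3 -c "
from h import *
goto([*K,.06],down(104))
s=manip.get_state();print(s['ft_torque'],s['joint_efforts'])"
```

```text
t 4.3 j [ 0.33  0.47  1.77 -0.01  0.89 -1.91] F [0.3 0.3 0.5] open 0.3 pos [0.4489 0.2328 0.0628]
turn units [-0.029  0.026  2.459] shift now-axes [0.026 0.014 0.055] shift after-turn axes [0.029 0.002 0.055]
[-0.01558564  0.00076797  0.02254021] [-3.30476259e-04 -4.43327594e+01 -1.88585544e+01 -1.61186320e-02
 -2.32726021e-02  1.53881572e+00]
```

```bash
python3 -c "
from h import *
I=manip.capture('scene');k=10
J=cv2.resize(I[115:170,265:320],None,fx=k,fy=k,interpolation=2)
J=cv2.resize(J,(400,400));O=cv2.imread('pics/s3.png')[:,:400]
cv2.imwrite('pics/s4.png',np.hstack([O,J]))"
```

```text
(no output)
```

View pics/s4.png

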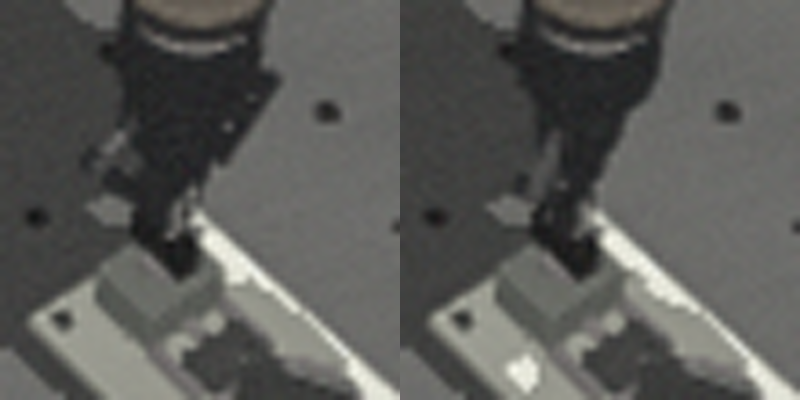

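```bash
python3 -c "
from h import *
s,Rc=cur();print(s['joint_efforts'].round(2),s['ft_torque'].round(3),s['opening'])
I=manip.capture('scene');o=np.array([275,128]);k=20
J=I[128:156,275:311].astype(float);J=np.clip((J/110)**.6*255,0,255).astype(np.uint8)
J=cv2.resize(J,None,fx=k,fy=k,interpolation=2)
for z in (0,.02,.04,.06):
  p=proj('scene',s['ee_pos']-z*Rc.as_matrix()[:,2])[0];cv2.circle(J,tuple(((p-o+.5)*k).astype(int).tolist()),3,(0,0,255),-1)
cv2.imwrite('pics/s5.png',J)"
```

```text
[-1.000e-02 -4.434e+01 -1.886e+01 -1.000e-02 -2.000e-02  4.600e-01] [ 0.013  0.041 -0.008] 0.0014197180427024314
```

View pics/s5.png

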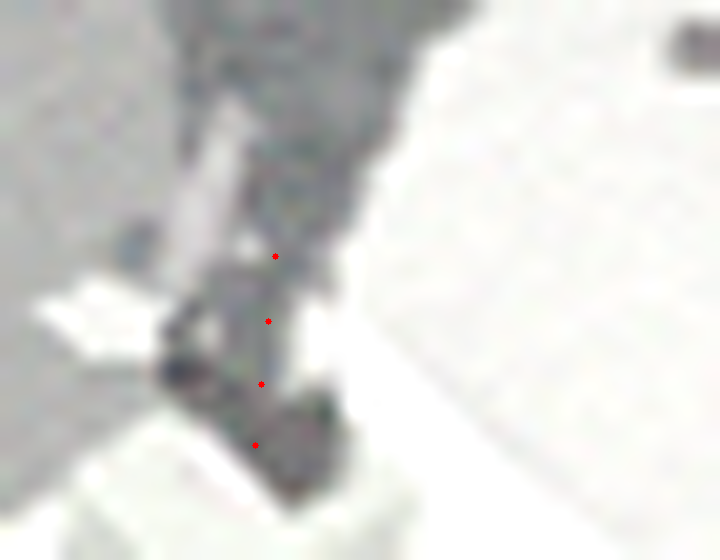

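{"method": "drive_tool", "body": {"motion": [[[0,0,0.06,0,0,0,0],[0,0,0,0,0,0,0]]]}}

```text
t: 4.65
ee_pos: [0.4497, 0.2331, 0.0628]
tcp_rot: [0.004, -0.326, 0.945, -0.002]
wrist_force: [-0.7, -0.3, -0.4]
opening: -0.001
```

{"method": "drive_tool", "body": {"motion": [[[0,0,0.06,0,0,0,0],[0,0,0,0,0,0,0]]]}}

```text
t: 4.9
ee_pos: [0.4504, 0.2334, 0.0627]
tcp_rot: [0.006, -0.323, 0.946, -0.002]
wrist_force: [0.9, -0.1, 0.1]
opening: 0.002
```

```bash
python3 -c "
from h import *
goto([*K,.06],down(104))
s=manip.get_state();print(s['ft_torque'],s['joint_efforts'],s['joint_positions'])"
```

```text
t 4.9 j [ 0.33  0.47  1.77 -0.01  0.88 -1.9 ] F [ 0.9 -0.1  0.1] open 0.2 pos [0.4504 0.2334 0.0627]
turn units [-0.034  0.061  2.373] shift now-axes [0.057 0.022 0.052] shift after-turn axes [ 0.061 -0.003  0.053]
[-0.07548043  0.0766427   0.03086897] [ 2.76807148e-02 -4.49699843e+01 -1.91509295e+01 -2.44089472e-02
  9.34134470e-02 -6.87594619e-02] [ 0.32994445  0.47333121  1.77285034 -0.00594341  0.88420757 -1.89560635]
```

{"method": "drive_tool", "body": {"motion": [[[0,0,-0.1,0,0,0,0],[0,0,-0.1,0,0,0,0],[0,0,0,0,0,0,0],[0,0,0,0,0,0,0]]]}}

```text
t: 5.4
ee_pos: [0.4501, 0.2333, 0.0725]
tcp_rot: [0.005, -0.322, 0.947, -0.002]
wrist_force: [-0.5, -0.3, -0.2]
opening: 0.003
```

```bash
python3 -c "
from h import *
goto([*K,.06],down(104))
s=manip.get_state();print(s['ft_torque'],s['joint_efforts'],s['joint_positions'])"
```

```text
t 5.4 j [ 0.33  0.46  1.76 -0.01  0.91 -1.89] F [-0.5 -0.3 -0.2] open 0.3 pos [0.4501 0.2333 0.0725]
turn units [-0.033  0.056  2.353] shift now-axes [0.053 0.022 0.249] shift after-turn axes [ 0.055 -0.002  0.25 ]
[0.00666941 0.01934282 0.00123092] [ 4.85478522e-03 -4.42088950e+01 -1.94072539e+01 -1.67511741e-02
 -4.70500113e-02  1.80955740e-03] [ 0.3299574   0.4588649   1.76307138 -0.00580459  0.90936116 -1.89235377]
```

{"method": "drive_tool", "body": {"motion": [[[0,0,-0.8,0,0,0,0],[0,0,-0.8,0,0,0,0],[0,0,-0.8,0,0,0,0],[0,0,0,0,0,0,0],[0,0,0,0,0,0,0]]]}}

```text
t: 6.02
ee_pos: [0.4477, 0.233, 0.1935]
tcp_rot: [0.003, -0.321, 0.947, -0.002]
wrist_force: [0.2, -1.0, -1.2]
opening: -0.001
```

```bash
python3 -c "
from h import *
s,Rc=cur();print(s['ee_pos'],s['opening'])
I=manip.capture('scene');cv2.imwrite('pics/raw6.png',I);G=cv2.cvtColor(I,6)
for z in (0,.02,.04,.08):print(z,proj('scene',s['ee_pos']-z*Rc.as_matrix()[:,2])[0].round(1))
print(proj('scene',T([*K,.247],[[.023,0,.086],[-.023,0,.086],[.023,0,.058],[-.023,0,.058]])).round(1).tolist())
x0=270
print('    '+' '.join('%3d'%x for x in range(x0,306)))
for y in range(106,156):print(y,' '.join('%3d'%v for v in G[y,x0:306]))"
```

```text
[0.44766063 0.23297496 0.1935379 ] -0.0007665694738167481
0 [289.5 128.4]
0.02 [289.9 124.8]
0.04 [290.3 121.2]
0.08 [291.1 113.7]
[[291.2, 149.4], [283.8, 142.6], [290.6, 153.7], [283.3, 146.9]]
    270 271 272 273 274 275 276 277 278 279 280 281 282 283 284 285 286 287 288 289 290 291 292 293 294 295 296 297 298 299 300 301 302 303 304 305
106  73  92 105 106 105 104 105 105 104 105 106 110 107 107 107  84  32  37  38  39  42  38  41  37  37  35  35  37  40  75 105 104 104 104 107 105
107  35  45  80 106 108 105 106 108 107 106 106 106 108 107 106  87  29  40  40  37  38  39  43  38  47  44  37  38  55  92 109 107 107 106 105 107
108  56  66  98 108 104 108 106 105 107 106 108 106 107 108 108 101  38  54  43  41  44  38  37  39  48  47  36  36  51  97 105 104 105 108 106 105
109 108 108 108 108 107 106 107 107 108 108 106 109 111 108 109  85  40  68  71  61  39  42  37  38  39  36  32  40  71 110 105 106 102 105 101 107
110 104 108 109 110 107 107 106 106 110 109 107 107 107 105 106 101  42  71  71  45  41  38  36  37  40  44  40  51  94 105 106 104 106 103 106 106
111  73 108 102 
[... 5943 characters left out ...]
 113 105 106 104 118 126 163 116  61  33  34  27  53 126 158 104 159 227 226 230 228 146 103 101 105 107 106
152  66  69  64  64  66  63  62  76  91 106 109 108 131 172 133  96 122 110  56  33  40  83 144 100 100 128 204 225 225 229 229 152 106 107 109 107
153  65  64  65  65  61  69  92 121 103  87 108 131 174 172 164 112 115 114  97  60  80 124 165 100  91 125 211 227 224 226 227 223 158 111 102 107
154  66  65  64  65  80 106 146 152  99  84 105 164 174 171 171 170 171 155 117 107 104 105 102  88  84 139 229 222 219 219 226 228 223 169 111 100
155  62  62  71  97 130 159 158 149  85  84  86  97 156 171 171 171 171 174 163 104 106  94  90  88  86 102 136 144 143 162 220 221 228 222 173 115
```

{"method": "drive_tool", "body": {"motion": [[[0,0,0,0,0,0.8,85],[0,0,0,0,0,0.8,85],[0,0,0,0,0,0.75,85],[0,0,0.5,0,0,0,85],[0,0,0.6,0,0,0,85],[0,0,0.6,0,0,0,85],[0,0,0.5,0,0,0,85],[0,0,0.3,0,0,0,85],[0,0,0,0,0,0,85]]]}}

```text
t: 7.2
ee_pos: [0.4408, 0.2298, 0.0531]
tcp_rot: [-0.008, -0.114, 0.993, -0.004]
wrist_force: [-0.3, 0.7, 1.4]
opening: 0.997
```

```bash
python3 -c "
from h import *
goto([*K,.047],down(104))"
```

```text
t 7.2 j [ 0.33  0.49  1.78 -0.01  0.89 -1.47] F [-0.3  0.7  1.4] open 85.1 pos [0.4408 0.2298 0.0531]
turn units [-0.034 -0.091 -0.086] shift now-axes [-0.144  0.023  0.12 ] shift after-turn axes [-0.143  0.02   0.123]
```

{"method": "drive_tool", "body": {"motion": [[[-0.14,0.02,0.06,0,-0.09,-0.08,85],[0,0,0,0,0,0,85],[0,0,0.04,0,0,0,85],[0,0,0,0,0,0,85]]]}}

```text
t: 7.7
ee_pos: [0.4486, 0.2328, 0.0487]
tcp_rot: [0.002, -0.122, 0.993, -0.003]
wrist_force: [-0.4, -0.3, -0.6]
opening: 0.993
```

```bash
python3 -c "
from h import *
goto([*K,.047],down(104))"
```

```text
t 7.7 j [ 0.33  0.5   1.78 -0.01  0.86 -1.48] F [-0.4 -0.3 -0.6] open 84.8 pos [0.4486 0.2328 0.0487]
turn units [-0.034  0.015 -0.   ] shift now-axes [ 0.022 -0.     0.034] shift after-turn axes [ 0.022 -0.     0.034]
```

{"method": "drive_tool", "body": {"motion": [[[0,0,0,0,0,0,5],[0,0,0,0,0,0,5],[0,0,0,0,0,0,5],[0,0,0,0,0,0,5],[0,0,0,0,0,0,5]]]}}

```text
t: 8.32
ee_pos: [0.4489, 0.2325, 0.0496]
tcp_rot: [0.002, -0.122, 0.993, -0.003]
wrist_force: [-0.5, 0.3, -0.8]
opening: 0.169
```

Now the fingers stop on the bar at 14 mm; earlier they closed above it. Turn anticlockwise.

{"method": "drive_tool", "body": {"motion": [[[0,0,0,0,0,-0.8,0],[0,0,0,0,0,-0.8,0],[0,0,0,0,0,-0.8,0],[0,0,0,0,0,-0.8,0]]]}}

```text
t: 8.82
ee_pos: [0.4482, 0.2337, 0.0495]
tcp_rot: [0.001, -0.398, 0.917, -0.002]
wrist_force: [-0.7, 0.9, 0.9]
opening: 0.167
```

```bash
python3 -c "
from h import *
goto([*K,.0496],down(104))
print(manip.get_state()['ft_torque'])"
```

```text
t 8.825 j [ 0.33  0.49  1.78 -0.01  0.86 -2.05] F [-0.7  0.9  0.9] open 14.3 pos [0.4482 0.2337 0.0495]
turn units [-0.026  0.011  3.287] shift now-axes [ 0.027 -0.007 -0.001] shift after-turn axes [ 0.019 -0.021 -0.002]
[ 0.1900829   0.21475142 -0.11474001]
```

{"method": "drive_tool", "body": {"motion": [[[0,0,0,0,0,-0.8,0],[0,0,0,0,0,-0.8,0],[0,0,0,0,0,-0.8,0],[0,0,0,0,0,-0.8,0],[0,0,0,0,0,-0.8,0],[0,0,0,0,0,-0.2,0],[0,0,0,0,0,0,0]]]}}

```text
t: 9.7
ee_pos: [0.4464, 0.2345, 0.0496]
tcp_rot: [0.0, 0.708, -0.706, 0.001]
wrist_force: [0.8, -0.7, 1.2]
opening: 0.167
```

```bash
python3 -c "
from h import *
goto([*K,.0496],down(104))
print(manip.get_state()['ft_torque'])"
```

```text
t 9.7 j [ 0.33  0.49  1.78 -0.    0.86 -2.81] F [ 0.8 -0.7  1.2] open 14.2 pos [0.4464 0.2345 0.0496]
turn units [-9.000e-03 -5.000e-03  7.623e+00] shift now-axes [ 0.04  -0.021 -0.001] shift after-turn axes [-0.011 -0.043 -0.001]
[-0.02244419  0.00702596  0.06925003]
```

{"method": "drive_tool", "body": {"motion": [[[0,0,0,0,0,0,50],[0,0,0,0,0,0,50],[0,0,0,0,0,0,50],[0,0,-0.4,0,0,0,50],[0,0,-0.8,0,0,0,85],[0,0,-0.8,0,0,0,85],[0,0,-0.8,0,0,0,85],[0,0,0,0,0,0,85]]]}}

```text
t: 10.7
ee_pos: [0.4462, 0.2348, 0.1932]
tcp_rot: [0.001, 0.708, -0.707, 0.0]
wrist_force: [-1.2, 0.4, -0.3]
opening: 0.996
```

```bash
cat > fit2.py <<'E'
import re
src=open("fit.py").read()
from h import *
for n in C: cv2.imwrite(f"pics/{n}1.png",manip.capture(n))
src=src.split("for th in(70")[0].replace("{n}0.png","{n}1.png")
exec(src)
for th in(80,):fit([.4465,.2335,1.58],.023,.008,.058,.086,th,.006)
for th in(100,):fit([.56,.2605,.70],.035,.004,.018,.068,th,.008)
goto([.5595,.260,.13],down(130))
E
python3 fit2.py
```

```text
knob pred [0.44849022 0.23338295 0.        ]
('top',) [0.4461 0.2389 1.6025] -0.767
('scene',) [0.4427 0.2307 1.5845] -0.808
('top', 'scene') [0.4458 0.2328 1.5855] -1.496
('top',) [0.5579 0.2604 0.7132] -0.819
('scene',) [0.5537 0.2619 0.6676] -0.875
('top', 'scene') [0.5576 0.2602 0.7154] -1.611
t 10.8 j [ 0.33  0.32  1.61 -0.    1.22 -2.81] F [ 0.3 -0.9 -0.7] open 85.1 pos [0.4443 0.2341 0.1899]
turn units [ 0.028 -0.038  5.008] shift now-axes [-0.52  -2.313  1.181] shift after-turn axes [-2.099 -1.084  1.199]
```

{"method": "drive_tool", "body": {"motion": [[[0,0,0,0,0,1,85],[0,0,0,0,0,1,85],[0,0,0,0,0,1,85],[0,0,0,0,0,1,85],[0,0,0,0,0,1,85],[-0.7,-0.36,0,0,0,0,85],[-0.7,-0.36,0.2,0,0,0,85],[-0.7,-0.36,0.4,0,0,0,85],[0,0,0.3,0,0,0,85],[0,0,0,0,0,0,85]]]}}

```text
t: 12.05
ee_pos: [0.5518, 0.2538, 0.1221]
tcp_rot: [-0.021, -0.328, 0.944, -0.0]
wrist_force: [-0.7, -0.0, 1.0]
opening: 0.994
```

```bash
python3 -c "
from h import *
goto([.5585,.2605,.075],down(130.3))"
```

```text
t 12.05 j [ 0.31  0.59  1.36 -0.    1.23 -1.93] F [-0.7 -0.   1. ] open 84.9 pos [0.5518 0.2538 0.1221]
turn units [ 0.078 -0.223 -0.196] shift now-axes [-0.225  0.009  0.935] shift after-turn axes [-0.189  0.015  0.942]
```

{"method": "drive_tool", "body": {"motion": [[[-0.19,0.01,0.1,0.08,-0.22,-0.2,85],[0,0,0.3,0,0,0,85],[0,0,0.3,0,0,0,85],[0,0,0.2,0,0,0,85],[0,0,0,0,0,0,85],[0,0,0,0,0,0,85]]]}}

```text
t: 12.8
ee_pos: [0.5557, 0.2595, 0.0747]
tcp_rot: [-0.002, -0.345, 0.939, -0.0]
wrist_force: [0.4, -1.5, -0.5]
opening: 0.991
```

```bash
python3 -c "
from h import *
goto([.5585,.2605,.04],down(130.3))"
```

```text
t 12.8 j [ 0.31  0.63  1.44 -0.    1.08 -1.96] F [ 0.4 -1.5 -0.5] open 84.6 pos [0.5557 0.2595 0.0747]
turn units [ 0.003 -0.017  0.002] shift now-axes [-0.058 -0.02   0.694] shift after-turn axes [-0.055 -0.02   0.695]
```

{"method": "drive_tool", "body": {"motion": [[[-0.05,-0.02,0.2,0,0,0,50],[0,0,0.3,0,0,0,50],[0,0,0.2,0,0,0,50],[0,0,0,0,0,0,50],[0,0,0.2,0,0,0,50],[0,0,0.2,0,0,0,50],[0,0,0,0,0,0,50]]]}}

```text
t: 13.68
ee_pos: [0.5586, 0.2603, 0.0159]
tcp_rot: [-0.001, -0.345, 0.939, -0.0]
wrist_force: [-0.4, -0.2, -0.4]
opening: 0.591
```

```bash
python3 -c "
from h import *
goto([.5585,.2605,.012],down(130.3))"
```

```text
t 13.675 j [ 0.31  0.7   1.48 -0.    0.96 -1.96] F [-0.4 -0.2 -0.4] open 50.5 pos [0.5586 0.2603 0.0159]
turn units [ 0.002 -0.016  0.001] shift now-axes [-0.002  0.004  0.079] shift after-turn axes [-0.002  0.004  0.079]
```

{"method": "drive_tool", "body": {"motion": [[[0,0,0.06,0,0,0,50],[0,0,0,0,0,0,0],[0,0,0,0,0,0,0],[0,0,0,0,0,0,0],[0,0,0,0,0,0,0],[0,0,0,0,0,0,0]]]}}

```text
t: 14.42
ee_pos: [0.559, 0.2605, 0.0135]
tcp_rot: [-0.001, -0.345, 0.939, -0.0]
wrist_force: [0.3, -0.1, -1.1]
opening: 0.084
```

```bash
python3 -c "
from h import *
goto([.5585,.2605,.012],down(130.3));print(manip.get_state()['tcp_rot'].tolist())"
```

```text
t 14.425 j [ 0.31  0.71  1.48 -0.    0.96 -1.96] F [ 0.3 -0.1 -1.1] open 7.2 pos [0.559  0.2605 0.0135]
turn units [-0.001 -0.008  0.002] shift now-axes [0.008 0.006 0.029] shift after-turn axes [0.008 0.006 0.029]
[-0.0006583723827192024, -0.344647216487179, 0.9387320062598221, -0.00028833462242362003]
```

{"method": "drive_tool", "body": {"motion": [[[0,0,-0.2,0,0,0,0],[0,0,-0.4,0,0,0,0],[0,0,-0.6,0,0,0,0],[0,0,-0.8,0,0,0,0],[0,0,-0.8,0,0,0,0],[0,0,-0.8,0,0,0,0],[0,0,-0.8,0,0,0,0],[0,0,-0.4,0,0,0,0],[0,0,0,0,0,0,0]]]}}

```text
t: 15.55
ee_pos: [0.555, 0.2591, 0.2565]
tcp_rot: [-0.01, -0.344, 0.939, -0.0]
wrist_force: [0.4, 0.9, -7.1]
opening: 0.08
```

{"method": "drive_tool", "body": {"motion": [[[0,0,0,0,0,0.5,0],[0,0,0,0,0,0.8,0],[0,0,0,0,0,0.8,0],[0,0,0,0,0,0.8,0],[0,0,0,0,0,0.8,0],[0,0,0,0,0,0.8,0],[0,0,0,0,0,0.8,0],[0,0,0,0,0,0.8,0],[0,0,0,0,0,0.8,0],[0,0,0,0,0,0.8,0]]]}}

```text
t: 16.8
ee_pos: [0.5457, 0.2558, 0.2362]
tcp_rot: [-0.022, 0.336, 0.942, -0.018]
wrist_force: [0.7, 0.7, -7.2]
opening: 0.08
```

```bash
cat >> h.py <<'E'
cy=.10;t=.44;ZC=np.array([-np.sin(t)*np.cos(cy),-np.sin(t)*np.sin(cy),np.cos(t)])
LENS=np.array([.557,-.271,.092]);U=LENS+.12*ZC;TGT=U+.0015*ZC
YC=np.array([-np.sin(cy),np.cos(cy),0])          # fin axis (camera y)
zt=-ZC;yt=np.cross(YC,ZC)                         # tool y along camera x
RT=R.from_matrix(np.c_[np.cross(yt,zt),yt,zt])
E
python3 -c "
from h import *
print(TGT,yt,RT.as_matrix().round(2).tolist())
goto([.45,-.276,.27],down(5.7))"
```

```text
[ 0.5055069  -0.27616654  0.20192733] [0.90023167 0.09032445 0.42593947] [[-0.1, 0.9, 0.42], [1.0, 0.09, 0.04], [0.0, 0.43, -0.9]]
t 16.8 j [ 0.31  0.51  1.19 -0.    1.5  -0.57] F [ 0.7  0.7 -7.2] open 6.8 pos [0.5457 0.2558 0.2362]
turn units [-0.326 -0.052  4.505] shift now-axes [-5.231 -9.474 -0.377] shift after-turn axes [-10.394  -2.96   -0.675]
```

{"method": "drive_tool", "body": {"motion": [[[0,0,-0.3,-0.16,0,0.9,0],[0,0,-0.3,-0.16,-0.05,0.9,0],[0,0,-0.2,0,0,0.9,0],[0,0,0,0,0,0.9,0],[0,0,0,0,0,0.9,0],[-0.7,-0.2,0,0,0,0,0],[-0.8,-0.2,0,0,0,0,0],[-0.8,-0.2,0,0,0,0,0],[-0.8,-0.2,0,0,0,0,0],[-0.8,-0.2,0,0,0,0,0]]]}}

```text
t: 18.05
ee_pos: [0.5008, 0.0527, 0.2566]
tcp_rot: [-0.016, 0.68, 0.733, -0.013]
wrist_force: [0.7, 0.2, -6.8]
opening: 0.082
```

```bash
python3 -c "
from h import *
goto([.45,-.276,.27],down(5.7))"
```

```text
t 18.05 j [-0.05  0.29  1.46  0.    1.43 -0.13] F [ 0.7  0.2 -6.8] open 7.0 pos [0.5008 0.0527 0.2566]
turn units [-0.234 -0.043 -0.133] shift now-axes [-6.476 -1.525 -0.253] shift after-turn axes [-6.441 -1.664 -0.269]
```

{"method": "drive_tool", "body": {"motion": [[[-0.8,-0.2,-0.2,-0.12,0,-0.1,0],[-0.8,-0.2,-0.2,-0.12,-0.04,0,0],[-0.8,-0.2,0,0,0,0,0],[-0.8,-0.2,0,0,0,0,0],[-0.8,-0.2,0,0,0,0,0],[-0.8,-0.2,0,0,0,0,0],[-0.7,-0.2,0,0,0,0,0],[-0.4,-0.1,0,0,0,0,0],[0,0,0,0,0,0,0]]]}}

```text
t: 19.18
ee_pos: [0.4419, -0.2569, 0.2618]
tcp_rot: [-0.012, 0.675, 0.738, -0.003]
wrist_force: [-0.5, -0.1, -7.1]
opening: 0.084
```

```bash
python3 -c "
from h import *
goto(TGT+.04*ZC,RT)"
```

```text
t 19.175 j [-0.67  0.3   1.44 -0.01  1.43 -0.76] F [-0.5 -0.1 -7.1] open 7.2 pos [ 0.4419 -0.2569  0.2618]
turn units [-2.646 -0.065 -0.076] shift now-axes [-0.507  0.901  0.448] shift after-turn axes [-0.51   0.599  0.806]
```

{"method": "drive_tool", "body": {"motion": [[[0,0,0,-0.66,0,0,0],[0,0,0,-0.66,0,0,0],[0,0,0,-0.66,0,0,0],[0,0,0,-0.66,-0.07,-0.08,0],[-0.25,0.3,0.3,0,0,0,0],[-0.25,0.3,0.3,0,0,0,0],[0,0,0,0,0,0,0],[0,0,0,0,0,0,0]]]}}

```text
t: 20.18
ee_pos: [0.4793, -0.2656, 0.2367]
tcp_rot: [0.139, 0.655, 0.724, 0.165]
wrist_force: [-0.8, 0.4, -6.9]
opening: 0.083
```

```bash
python3 -c "
from h import *
goto(TGT,RT)"
```

```text
t 20.175 j [-0.87  0.19  1.74  0.44  1.01 -1.17] F [-0.8  0.4 -6.9] open 7.1 pos [ 0.4793 -0.2656  0.2367]
turn units [-0.024 -0.087 -0.016] shift now-axes [-0.276  0.161  0.837] shift after-turn axes [-0.263  0.156  0.842]
```

{"method": "drive_tool", "body": {"motion": [[[-0.13,0.08,0.2,-0.02,-0.08,-0.02,0],[-0.13,0.08,0.2,0,0,0,0],[0,0,0.2,0,0,0,0],[0,0,0.2,0,0,0,0],[0,0,0,0,0,0,0],[0,0,0,0,0,0,0]]]}}

```text
t: 20.92
ee_pos: [0.5057, -0.2752, 0.2006]
tcp_rot: [0.145, 0.654, 0.724, 0.162]
wrist_force: [0.3, 0.3, -6.9]
opening: 0.083
```

```bash
python3 -c "
from h import *
goto(TGT,RT)"
```

```text
t 20.925 j [-0.84  0.27  1.74  0.45  0.91 -1.18] F [ 0.3  0.3 -6.9] open 7.1 pos [ 0.5057 -0.2752  0.2006]
turn units [-0.012 -0.013  0.005] shift now-axes [-0.018  0.006 -0.026] shift after-turn axes [-0.018  0.006 -0.026]
```

Within about 1.5 mm of the target. Check it visually, with the model drawn at the intended pose.

```bash
cat > chk.py <<'E'
from h import *
outs=[]
for n,(x,y,w,h) in {"top":(300,150,100,100),"scene":(140,150,100,100)}.items():
    I=manip.capture(n);cv2.imwrite(f"pics/{n}F.png",I)
    J=cv2.resize(I[y:y+h,x:x+w],(400,400),interpolation=2);K0=J.copy();o=np.array([x,y])
    M=np.c_[YC,-yt,ZC] # plate axes: x fin, z=ZC
    d=lambda P:[((proj(n,U+np.array(P)@M.T)-o+.5)*4).astype(int)]
    a=np.linspace(0,6.28,40)
    for z in(0,.006):cv2.polylines(J,d(np.c_[.048*np.cos(a),.048*np.sin(a),a*0+z]),True,(0,0,255),1)
    for z in(.006,.056):cv2.polylines(J,d([[-.035,-.004,z],[.035,-.004,z],[.035,.004,z],[-.035,.004,z]]),True,(0,255,0),1)
    outs.append(np.hstack([K0,J]))
cv2.imwrite("pics/chk.png",cv2.resize(np.vstack(outs),(600,600)))
E
python3 chk.py
```

```text
(no output)
```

View pics/chk.png

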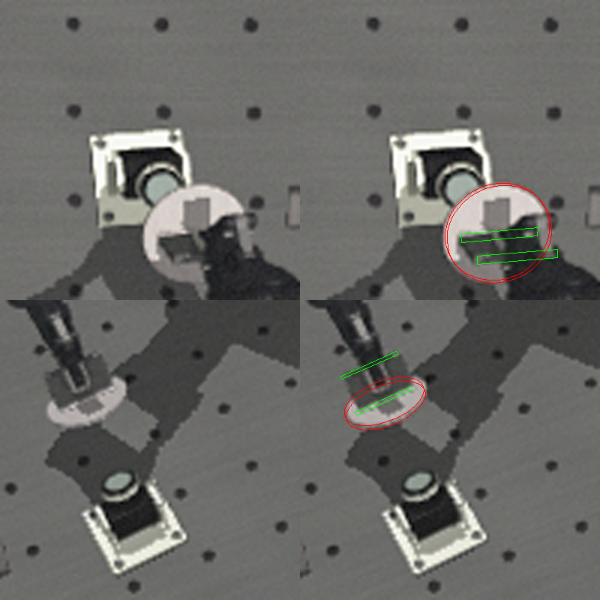

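{"method": "drive_tool", "body": {"motion": [[[0,0,0,0,0,0,0],[0,0,0,0,0,0,0]]]}}

```text
t: 21.28
ee_pos: [0.5057, -0.2756, 0.2015]
tcp_rot: [0.146, 0.654, 0.724, 0.162]
wrist_force: [-0.5, 0.3, -7.6]
opening: 0.082
```

```bash
python3 -c "
from h import *
goto(TGT,RT);print(abs(manip.get_state()['joint_velocities']).max());manip.job_done()"
```

```text
t 21.275 j [-0.84  0.27  1.74  0.45  0.91 -1.18] F [-0.5  0.3 -7.6] open 7.0 pos [ 0.5057 -0.2756  0.2015]
turn units [-0.007 -0.005  0.007] shift now-axes [-0.011  0.    -0.01 ] shift after-turn axes [-0.011  0.    -0.01 ]
0.002170891486464335
the job is handed in; nothing more can be done
```

I turned the knob about 76° anticlockwise (1.33 rad, so the jaw should be about 13 mm back). I then lifted the plate by its fin and held it over the inspection camera. I handed the job in at about 21 s, still holding it there.

**Last checks:**
- **Pose:** the tool is within 1 mm and 0.1° of its target, which rests on my image-fitted lens position. The arm is still (fastest joint 0.002 rad/s).
- **Grip:** the fingers read 7 mm on the 8 mm fin. The wrist carries about 7 N, more than the plate's 5.5 N.
- **Placement:** in both cameras the disc agrees with the model drawn at the wanted pose to within a few mm. The fin may be about 4 mm off along its length.
- **Jaw:** its opening comes from how far the knob turned, not from measuring the jaw. After I let go, images showed the bar at 1.585 rad in the world, which matches the 1.33 rad turn.
- **Bystanders and camera:** I kept clear of them and no reading suggested contact, but I did not measure the bystanders' positions afterwards.

**What disagreed:** my first close on the knob missed. With the tool reading 63 mm above the table, the fingers shut completely above the bar and would not go lower. The closed fingertips seem to sit about 20 mm short of the reported tool point, so I gripped the knob and fin that much lower. The wrist force read near zero during that contact. Each reading came after a rest row, so it may have relaxed by then.

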